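# Gather the jack sleeves in the red corner of the tote

## Task

Tip the three brass jack sleeves out of the aluminium sorting tray into the blue parts tote while the tote stands on the desk, never touching the sleeves with the gripper, and set the tray back down upright on the desk. Then pick up the tote by its grip tab, lift it well clear of the desk, by 10 cm or a little more, and tilt it until all three sleeves have slid together into its red corner, ready to be counted. Finish while still holding the tote up and tilted like that, with nothing but the gripper carrying it, and leave the copper ground bar and the tweezers where they lie.

Things in the scene. Friction and masses are not known exactly. Their poses are not given: they have to be found in the camera images.
- tray_center (a point): aluminium sorting tray, 100 x 80 x 30 mm (x, y, z), wall 4 mm, floor 3 mm, about 0.16 kg empty; point at its centre, 15 mm above its underside, z up out of the tray. Its -x side is open, with no wall or lip: the sleeves slide out there once the tray is tipped that way by about 20 to 26 degrees
- tray_handle (a point): middle of the gripping part of the tray's black upright grip tab, which stands outside the +x wall: 12 mm thick along x, 40 mm wide along y, from the desk up to 78 mm; this point is 56 mm above the tray's underside and 56 mm to +x of the tray's centre; axes as the tray's
- tray: the same sorting tray; origin at the centre of its underside, axes as tray_center
- tote_center (a point): blue plastic parts tote, an open box 168 x 138 x 50 mm (x, y, z), wall 4 mm, floor 4 mm, about 0.26 kg empty; point at its centre, 25 mm above its underside, z up out of the tote. The corner at -x, +y is painted red inside and out. Its inside is slick: the sleeves start to slide at a tilt of about 10 to 15 degrees, but a sleeve that also rubs along a wall needs up to about 30 degrees
- tote_handle (a point): middle of the gripping part of the tote's grey upright grip tab, which stands outside the -x wall: 12 mm thick along x, 40 mm wide along y, from the desk up to 98 mm; this point is 76 mm above the tote's underside and 90 mm to -x of the tote's centre; axes as the tote's
- tote: the same parts tote; origin at the centre of its underside, axes as tote_center
- sleeve1_center (a point): brass jack sleeve, a stubby cylinder 20 mm in diameter and 18 mm long, 40 g; point at its centre, z along its axis; starts standing in the sorting tray
- sleeve2_center (a point): brass jack sleeve, a stubby cylinder 20 mm in diameter and 18 mm long, 40 g; point at its centre, z along its axis; starts standing in the sorting tray
- sleeve3_center (a point): brass jack sleeve, a stubby cylinder 20 mm in diameter and 18 mm long, 40 g; point at its centre, z along its axis; starts standing in the sorting tray
- sleeve1: first sleeve; origin at the centre of one end
- sleeve2: second sleeve; origin at the centre of one end
- sleeve3: third sleeve; origin at the centre of one end
- ground_bar: bystander: copper ground bar lying along its y, 25 x 200 x 13 mm, origin under its centre
- tweezers: bystander: steel tweezers lying along its x, 125 mm long, 8 mm high, origin under the middle
There are look-alikes about, which are no part of the job. Of the things that look like the tray, the larger one is meant.

How it is judged:
By the outcome, as a careful person would: the job done as asked, in the order asked, and still so for the second after the job is handed in, while the arm keeps its last pose, push and grip.
It also fails if it takes over 72 s, if anything falls off the work surface, if the arm or the gripper's body presses on something with over 40 N, if the wrist force passes 120 N, or if a joint passes its speed limit or range.

## Robot

A 6-joint arm with a two-finger parallel gripper is mounted at the origin on the work surface. World frame = base frame: x ahead of the robot, y to its left, z up, the work surface at z = 0. Lengths are in m, angles in rad, forces in N, time in s.
With the tool pointing down it reaches from about 0.325 to 0.775 m from the base axis. Payload 9.3 kg.
Tool frame: the origin (TCP) lies on the mounting face of the last link; the fingertips stand 173 mm ahead of it and the grasp point (between the pads) lies 155 mm ahead of it; z points along the fingers, y is the line along which they close (so a half turn about z gives the same grasp; the last joint's range is limited). The gripper opens to 85 mm and grips with 20 to 120 N. Pads are 22 mm wide; open, the fingers measure 114 mm over their backs; the gripper's body (76 mm by 85 mm) begins 54 mm behind the grasp point. The pads swing forward as they close: fully open they stand 13 mm farther back than shut.
Start: joints at [1.175, 0.259, 0.021, 1.334, 0, 1.418], TCP at [0.132, 0.534, 0.405] pointing down, gripper open.
Joint ranges: [-3.04, 3.04], [-0.91, 1.82], [-1.04, 1.36], [-1.92, 1.95], [-1.52, 1.45], [-3.14, 3.14]. Speed limits (rad/s): [2.22, 2.22, 2.79, 3.14, 3.14, 3.14].

## Interface

Orientations are given as a unit quaternion [w, x, y, z].
In Python, from rig import robot, viewer gives the robot as it stands.
- The arm moves only by the tool arm_command, never from a script. Its argument "series" is a list of rows, each a list of 2 entries, a list of its own where there are three numbers: the shift along the tool's x, y, z in m, then the turn about the tool's z in degrees. In form: [[[dx, dy, dz], spin], ...]. A call has exactly 10 rows; each row shifts and turns the commanded pose from where the row before left it, along the tool's axes as they then stand; what a row does not reach is not made up. A row lasts 1/12 s, in which the tool goes at most 41.7 mm and 7.16 degrees, less where a joint would pass 70% of its speed; a pose out of reach is approached as far as the arm can. A call with a gripper value outside its range is refused whole. "fingers" is the closure in counts, from 0 (fully open) to 255 (shut), set as the call begins (left out, the last holds). The fingers move at their own pace and stop on an object; "newtons" is the grip in N (left out, the last holds). Time passes only in rows, so rows that do not move let the fingers close, or fill a call up. It gives the time, the measured TCP pose, the force, the opening and the grip force at its end, in the units of the state.
- robot.read_state(): the state, without advancing time (a new reading comes with each control period).
- viewer.read_camera(name): name is "side" or "top"; returns a dict with "pixels" (384x512x3 uint8, blue, green, red), "intrinsics" (3x3 intrinsics, pixels), "distortion" ([k1, k2, p1, p2, k3] as OpenCV has them; the pictures are not rectified), "view" (4x4, takes a point from world to camera coordinates). Camera axes: x right, y up, looking along -z (the intrinsics and any distortion apply to the point x, -y, -z); pixel columns grow to the right and rows downward; lengths in m; the calibration is good to about 2 mm. A picture is of the moment at which its call begins. There is no depth.
- robot.sign_off(): hands the job in; it is judged then, once.
The state is a dict: "time": time; "q": joint angles; "qd": joint speeds; "joint_efforts": joint torques, N m; "tcp_pos": TCP position; "orientation": TCP orientation; "wrist_force": force on the tool from outside, world axes, zero at the start; "moment": the same for the moment, N m; "opening": finger opening in m; "finger_force": force on a finger pad.
Only numpy, scipy, OpenCV 4.12 (cv2) and the standard library are available. Lean on these libraries where they do the work, as an engineer would, in place of code of your own. Each camera call takes 0.05 s, during which the arm holds its last target. There are 200 camera calls.

## Working session

There is one attempt and no reset: what is moved stays moved. The work goes in short steps, Python scripts to look and compute and a tool call to move; the robot and the scene stay as the last step left them, time stands still between calls to the robot, and variables do not carry over. Pictures are saved under pics/ and viewed, at most 10 in all, crops included, and the job is handed in when it is done.

Besides the shell and the picture viewer there is one more tool, called after "Emit:" by a JSON object that holds its "method" and its "body", one argument or row to a line. arm_command: Moves the arm, as the interface text tells. Its arguments: {"type":"object","properties":{"series":{"type":"array"},"fingers":{"type":"number"},"newtons":{"type":"number"}},"required":["series"]}

```bash
ls -la; mkdir -p pics
python3 - <<'E'
from rig import robot, viewer
import cv2,numpy as np
s=robot.read_state(); print(s)
ims=[]
for n in("side","top"):
    d=viewer.read_camera(n); cv2.imwrite(f"pics/{n}0.png",d["pixels"]); np.savez(f"{n}.npz",**d)
    print(n,d["intrinsics"],d["distortion"],d["view"])
E
```

```text
total 12
drwxr-xr-x  3 agent agent 4096 Dec  1 23:46 .
drwxr-xr-x 23 root  root  4096 Dec  1 23:46 ..
drwxr-xr-x  2 agent agent 4096 Dec  1 23:46 pics
{'time': 0.0, 'q': array([1.17539856e+00, 2.59217398e-01, 2.07476835e-02, 1.33371635e+00,
       4.01347145e-05, 1.41818788e+00]), 'qd': array([-0.00012678,  0.00112266, -0.00017539, -0.00101693, -0.00016776,
        0.00058695]), 'joint_efforts': array([-3.91746607e-04, -5.55639231e+01,  3.44530463e+01,  1.37102162e-02,
       -3.20397976e-04, -3.65784501e-06]), 'tcp_pos': array([0.1322102 , 0.53381975, 0.40404678]), 'orientation': array([-2.07341915e-04,  1.21096705e-01,  9.92640471e-01, -6.63518637e-04]), 'wrist_force': array([ 0.30517348,  0.54327038, -0.10594535]), 'moment': array([ 0.03946509, -0.01351418, -0.00641321]), 'finger_force': 0.0, 'opening': 0.08521975681124498}
side [[455.12973116   0.         258.41264771]
 [  0.         455.12973116 195.09806771]
 [  0.           0.           1.        ]] [0.03968752 0.         0.         0.         0.        ] [[-0.97277104 -0.23142403  0.01262593  0.54903806]
 [ 0.17715207 -0.7073071   0.68434919 -0.17031921]
 [-0.14944443  0.66795178  0.72904511 -0.93897493]
 [ 0.          0.          0.          1.        ]]
top [[450.74945548   0.         252.65453138]
 [  0.         450.74945548 193.35125631]
 [  0.           0.           1.        ]] [-0.03082058  0.          0.          0.          0.        ] [[-0.00471402 -0.99988127 -0.0146706   0.01036598]
 [ 0.99684349 -0.00586138  0.07917512 -0.59431242]
 [-0.07925171 -0.01425106  0.99675276 -1.06507319]
 [ 0.          0.          0.          1.        ]]
```

View pics/top0.png

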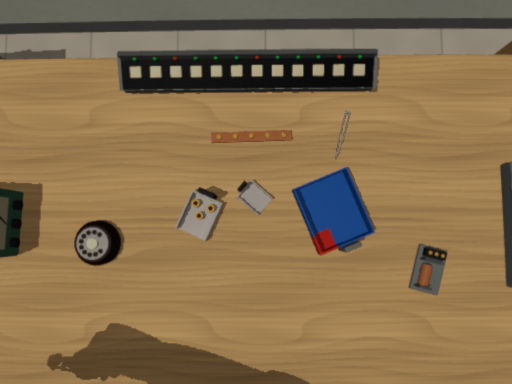

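View pics/side0.png

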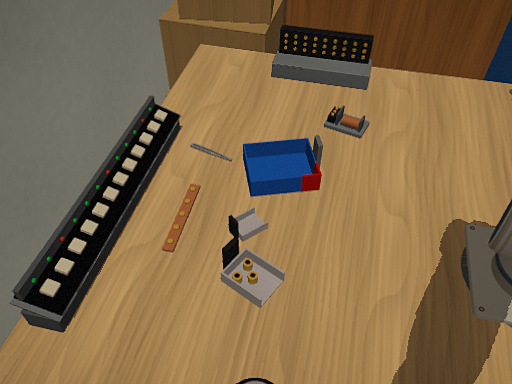

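```bash
cat > h.py <<'E'
import cv2,numpy as np
class Cam:
    def __init__(s,d):
        s.K=d["intrinsics"];s.D=d["distortion"];V=d["view"];s.R=V[:3,:3];s.t=V[:3,3];s.c=-s.R.T@s.t;s.im=d["pixels"]
    def ray(s,u,v):
        p=cv2.undistortPoints(np.array([[[u,v]]],float),s.K,s.D)[0,0]
        return s.R.T@np.array([p[0],-p[1],-1.])
    def at(s,u,v,z):
        r=s.ray(u,v); return s.c+r*(z-s.c[2])/r[2]
    def px(s,P):
        q=(s.R@np.asarray(P,float).T).T+s.t if np.ndim(P)>1 else s.R@P+s.t
        q=np.atleast_2d(q)*[1,-1,-1]
        return cv2.projectPoints(q,np.zeros(3),np.zeros(3),s.K,s.D)[0][:,0]
def load(n): return Cam(np.load(n+".npz"))
def snap(n):
    from rig import viewer
    d=viewer.read_camera(n); np.savez(n+".npz",**d); return Cam(d)
E
python3 - <<'E'
from h import *
t=load("top");s=load("side");print(t.c,s.c)
a=cv2.resize(t.im[155:265,170:390],None,fx=3.6,fy=3.6,interpolation=cv2.INTER_CUBIC)
cv2.imwrite("pics/c1.png",a)
b=cv2.resize(s.im[125:310,215:335],None,fx=3.2,fy=3.2,interpolation=cv2.INTER_CUBIC)
cv2.imwrite("pics/c2.png",b)
E
```

```text
[ 0.50807646 -0.00829716  1.10882148] [0.42393615 0.63378259 0.79418078]
```

View pics/c1.png

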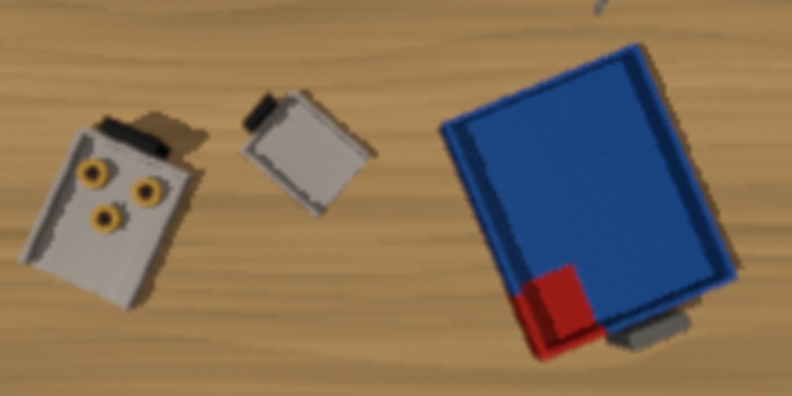

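View pics/c2.png

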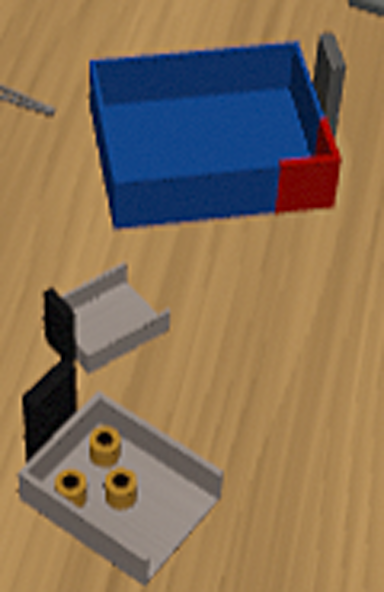

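Run:
```python
from h import *
t=load("top");s=load("side")
T=lambda x,y,z:t.at(170+x/3.6,155+y/3.6,z)
S=lambda x,y,z:s.at(215+x/3.2,125+y/3.2,z)
n=np.linalg.norm
def rep(name,P):
    P=np.array(P)[:,:2]; e=[n(P[i]-P[(i+1)%4]) for i in range(4)]
    d=[np.degrees(np.arctan2(*(P[(i+1)%4]-P[i])[::-1])) for i in range(4)]
    print(name,"ctr",P.mean(0).round(4),"edges",np.round(e,4),"dir",np.round(d,1))
# order: rear(+x)left, ... 
rep("tray top",[T(*p,.03) for p in[(22,262),(85,130),(193,172),(130,308)]])
rep("tray side",[S(*p,.03) for p in[(150,562),(20,475),(98,398),(222,475)]])
rep("tote top",[T(*p,.05) for p in[(543,358),(443,127),(640,45),(737,275)]])
rep("tote side",[S(*p,.05) for p in[(338,157),(112,182),(92,62),(300,44)]])
print("tote tab top",T(655,326,.098),S(333,50,.098)); print("tray tab top",T(133,133,.078),S(50,380,.078))
for p in[(93,173),(146,191),(106,218)]: print("slv",T(*p,.021))
```

```text
tray top ctr [0.5413 0.134 ] edges [0.0972 0.0778 0.0993 0.0784] dir [ -25.3 -111.5  155.1   66.9]
tray side ctr [0.5414 0.1436] edges [0.0999 0.0755 0.0972 0.0756] dir [ -23.4 -115.2  156.7   66.9]
tote top ctr [ 0.5503 -0.184 ] edges [0.163  0.1404 0.1623 0.1373] dir [  22.7  -67.7 -158.4  112.6]
tote side ctr [ 0.5514 -0.178 ] edges [0.1678 0.1332 0.1663 0.1296] dir [  23.   -69.2 -158.2  111.5]
tote tab top [ 0.47055403 -0.21437511  0.098     ] [ 0.46831804 -0.21093745  0.098     ]
tray tab top [0.59389949 0.11152675 0.078     ] [0.59329771 0.11798942 0.078     ]
slv [0.57179322 0.14504599 0.021     ]
slv [0.55948638 0.10927134 0.021     ]
slv [0.541485   0.13614016 0.021     ]
```

Candidates in the top view are the big tray with three sleeves at (200,214) and the empty small look-alike at (255,196). The crops confirm that the big one is the one meant. The tote is at (335,210), with its red corner at (323,241) and its tab at (350,244). Tilt isn't a direct command, so I'll test in free air what the arm does at its reach limit.

Emit:
{"method": "arm_command", "body": {
  "series": [
    [[0, -0.04, 0], 0],
    [[0, -0.04, 0], 0],
    [[0, -0.04, 0], 0],
    [[0, -0.04, 0], 0],
    [[0, -0.04, 0], 0],
    [[0, -0.04, 0], 0],
    [[0, -0.04, 0], 0],
    [[0, 0, 0], 0],
    [[0, 0, 0], 0],
    [[0, 0, 0], 0]
  ],
  "fingers": 0
}}

```text
time: 0.93
tcp_pos: [0.065, 0.2622, 0.405]
orientation: [0.0, 0.121, 0.993, 0.001]
wrist_force: [0.1, 0.3, 0.5]
opening: 0.0851
finger_force: 0.0
```

```bash
cat > st.py <<'E'
from rig import robot
import numpy as np
from scipy.spatial.transform import Rotation as R
s=robot.read_state(); M=R.from_quat(np.roll(s["orientation"],-1)).as_matrix()
z=M[:,2]
print("t",round(s["time"],2),"q",s["q"].round(3),"tcp",s["tcp_pos"].round(4),"r",np.hypot(*s["tcp_pos"][:2]).round(3),"grasp",(s["tcp_pos"]+.155*z).round(4))
print("x",M[:,0].round(3),"y",M[:,1].round(3),"z",z.round(3),"lean",np.degrees(np.arccos(-z[2])).round(1),"u az",np.degrees(np.arctan2(-z[1],-z[0])).round(1),"F",s["wrist_force"].round(1),"open",round(s["opening"],4),s["finger_force"])
E
python3 st.py
```

```text
t 0.93 q [ 1.013 -0.237 -0.481  1.325  0.     1.256] tcp [0.065  0.2622 0.405 ] r 0.27 grasp [0.0651 0.2624 0.25  ]
x [-0.971  0.241 -0.   ] y [0.241 0.971 0.002] z [ 0.001  0.001 -1.   ] lean 0.1 u az -119.7 F [0.1 0.3 0.5] open 0.0851 0.0
```

Emit:
{"method": "arm_command", "body": {
  "series": [
    [[-0.0405, 0, 0], 0],
    [[-0.0405, 0, 0], 0],
    [[-0.0405, 0, 0], 0],
    [[-0.0405, 0, 0], 0],
    [[-0.0405, 0, 0], 0],
    [[-0.0405, 0, 0], 0],
    [[-0.01, -0.04, 0], 0],
    [[-0.01, -0.04, 0], 0],
    [[-0.01, -0.04, 0], 0],
    [[-0.01, -0.04, 0], 0]
  ]
}}

```text
time: 1.77
tcp_pos: [0.2971, 0.0443, 0.4041]
orientation: [-0.001, 0.121, 0.993, 0.0]
wrist_force: [0.6, -0.3, 0.1]
opening: 0.0854
finger_force: 0.0
```

Emit:
{"method": "arm_command", "body": {
  "series": [
    [[-0.01, -0.04, 0], 0],
    [[-0.01, -0.035, 0], 0],
    [[0, 0, 0.035], 0],
    [[0, 0, 0.04], 0],
    [[0, 0, 0.04], 0],
    [[0, 0, 0.04], 0],
    [[0.008, -0.018, 0], 0],
    [[0.008, -0.018, 0], 0],
    [[0, 0, 0], 0],
    [[0, 0, 0], 0]
  ]
}}

```text
time: 2.6
tcp_pos: [0.2741, -0.0601, 0.2493]
orientation: [-0.001, 0.122, 0.993, 0.0]
wrist_force: [-0.0, -0.1, 0.1]
opening: 0.0853
finger_force: 0.0
```

```bash
python3 st.py
```

```text
t 2.6 q [-0.518 -0.091 -0.801  0.862  0.    -0.273] tcp [ 0.2741 -0.0601  0.2493] r 0.281 grasp [ 0.274  -0.06    0.0943]
x [-0.97   0.243  0.001] y [0.243 0.97  0.001] z [-0.001  0.001 -1.   ] lean 0.1 u az -36.2 F [-0.  -0.1  0.1] open 0.0853 0.0
```

Emit:
{"method": "arm_command", "body": {
  "series": [
    [[0, 0.01, 0.03], 0],
    [[0.02, 0.004, 0], 0],
    [[0.02, 0.004, 0], 0],
    [[0.02, 0.004, 0], 0],
    [[0.01, 0.002, 0], 0],
    [[0, 0, 0], 0],
    [[0, 0, 0], 0],
    [[0, 0, 0], 0],
    [[0, 0, 0], 0],
    [[0, 0, 0], 0]
  ]
}}

```text
time: 3.43
tcp_pos: [0.212, -0.0196, 0.2198]
orientation: [0.0, 0.121, 0.993, -0.0]
wrist_force: [-0.7, 0.2, 0.8]
opening: 0.0856
finger_force: 0.0
```

```bash
python3 st.py
```

```text
t 3.43 q [-0.496 -0.187 -0.966  0.791  0.    -0.253] tcp [ 0.212  -0.0196  0.2198] r 0.213 grasp [ 0.212  -0.0196  0.0648]
x [-0.971  0.241 -0.   ] y [ 0.241  0.971 -0.   ] z [ 0. -0. -1.] lean 0.0 u az 159.5 F [-0.7  0.2  0.8] open 0.0856 0.0
```

Run:
```python
from h import *
s=snap("side")
cv2.imwrite("pics/s1.png",cv2.resize(s.im[130:384,330:512],None,fx=2.3,fy=2.3))
for p in[(466,223),(462,250),(478,318)]: print(s.at(*p,0.02),s.at(*p,0.1))
```

```text
[ 0.11892185 -0.10466181  0.02      ] [ 0.15044052 -0.02835463  0.1       ]
[ 0.13238958 -0.0256981   0.02      ] [0.16251655 0.04244936 0.1       ]
[0.11477058 0.12983145 0.02      ] [0.14671822 0.18190726 0.1       ]
```

View pics/s1.png

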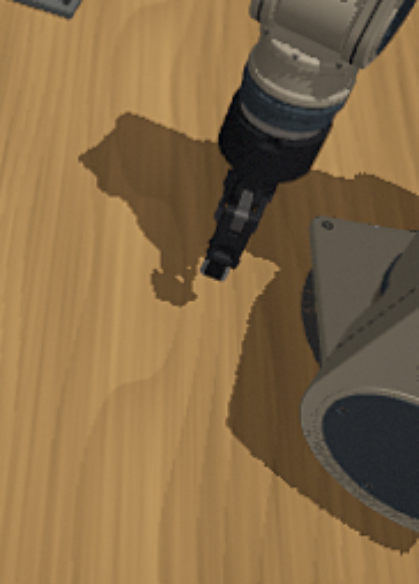

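The picture shows the gripper tip at about (215,270) in the crop, with about 7 cm of room before the base plate. I'll push gently inward at the elbow limit.

Emit:
{"method": "arm_command", "body": {
  "series": [
    [[-0.02, -0.004, 0.03], 0],
    [[0.015, 0.003, 0], 0],
    [[0.015, 0.003, 0], 0],
    [[0.015, 0.003, 0], 0],
    [[0, 0, 0], 0],
    [[0, 0, 0], 0],
    [[0, 0, 0], 0],
    [[0, 0, 0], 0],
    [[0, 0, 0], 0],
    [[0, 0, 0], 0]
  ]
}}

```text
time: 4.32
tcp_pos: [0.1942, -0.0089, 0.1972]
orientation: [-0.002, 0.121, 0.993, 0.0]
wrist_force: [-0.3, 0.1, -0.8]
opening: 0.0856
finger_force: 0.0
```

```bash
python3 st.py
```

```text
t 4.32 q [-0.489 -0.183 -1.041  0.717 -0.002 -0.246] tcp [ 0.1942 -0.0089  0.1972] r 0.194 grasp [ 0.1934 -0.0087  0.0422]
x [-0.971  0.241  0.005] y [ 0.241  0.971 -0.   ] z [-0.005  0.001 -1.   ] lean 0.3 u az -8.1 F [-0.3  0.1 -0.8] open 0.0856 0.0
```

Emit:
{"method": "arm_command", "body": {
  "series": [
    [[-0.034, 0.0205, -0.012], 0],
    [[-0.034, 0.0205, -0.012], 0],
    [[-0.034, 0.0205, -0.012], 0],
    [[-0.034, 0.0205, -0.012], 0],
    [[-0.034, 0.0205, -0.012], 0],
    [[-0.034, 0.0205, -0.012], 0],
    [[-0.034, 0.0205, -0.012], 0],
    [[-0.034, 0.0205, -0.012], 0],
    [[-0.034, 0.0205, -0.012], 0],
    [[-0.034, 0.0205, -0.012], 0]
  ]
}}

```text
time: 5.15
tcp_pos: [0.5745, 0.1088, 0.3151]
orientation: [-0.003, 0.121, 0.993, 0.0]
wrist_force: [0.7, -0.4, 0.8]
opening: 0.085
finger_force: 0.0
```

Emit:
{"method": "arm_command", "body": {
  "series": [
    [[0, 0, 0], -7.1],
    [[0, 0, 0], -7.1],
    [[0, 0, 0], -7.1],
    [[0, 0, 0], -7.1],
    [[0, 0, 0], -7.1],
    [[0, 0, 0], -7.1],
    [[0, 0, 0], -7.1],
    [[0, 0, 0], -7.1],
    [[0, 0, 0], -7.1],
    [[0, 0, 0], -7.1]
  ]
}}

```text
time: 5.98
tcp_pos: [0.5729, 0.1079, 0.3145]
orientation: [-0.002, -0.481, 0.877, 0.002]
wrist_force: [-0.4, -0.2, 0.5]
opening: 0.0852
finger_force: 0.0
```

Emit:
{"method": "arm_command", "body": {
  "series": [
    [[0, 0, 0], -7.1],
    [[0, 0, 0], -7.1],
    [[0, 0, 0], -7.1],
    [[0, 0, 0], -7.1],
    [[0, 0, 0], -7.1],
    [[0, 0, 0], -7.1],
    [[0, 0, 0], -7.1],
    [[0, 0, 0], -7.1],
    [[0, 0, 0], -7.1],
    [[0, 0, 0], -7.1]
  ]
}}

```text
time: 6.82
tcp_pos: [0.5729, 0.1079, 0.3145]
orientation: [0.001, 0.9, -0.435, -0.003]
wrist_force: [-0.0, -0.4, 0.2]
opening: 0.0854
finger_force: 0.0
```

```bash
python3 st.py
```

```text
t 6.82 q [ 4.20e-02  3.55e-01 -7.20e-02  1.15e+00  1.00e-03 -2.20e+00] tcp [0.5729 0.1079 0.3145] r 0.583 grasp [0.572  0.108  0.1595]
x [ 0.622 -0.783 -0.004] y [-0.783 -0.622  0.004] z [-0.006  0.001 -1.   ] lean 0.3 u az -8.0 F [-0.  -0.4  0.2] open 0.0854 0.0
```

Emit:
{"method": "arm_command", "body": {
  "series": [
    [[0, 0, 0], -6.75],
    [[0, 0, 0], -6.75],
    [[0, 0, 0], -6.75],
    [[0, 0, 0], -6.75],
    [[0.016, -0.015, 0], 0],
    [[0, 0, 0.03], 0],
    [[0, 0, 0.03], 0],
    [[0, 0, 0.025], 0],
    [[0, 0, 0.018], 0],
    [[0, 0, 0], 0]
  ]
}}

```text
time: 7.65
tcp_pos: [0.5919, 0.1147, 0.2077]
orientation: [0.001, 0.976, -0.216, -0.006]
wrist_force: [-0.9, 0.5, -0.2]
opening: 0.0854
finger_force: 0.0
```

Emit:
{"method": "arm_command", "body": {
  "series": [
    [[0, 0, 0], 0],
    [[0, 0, 0], 0],
    [[0, 0, 0], 0],
    [[0, 0, 0], 0],
    [[0, 0, 0], 0],
    [[0, 0, 0], 0],
    [[0, 0, 0], 0],
    [[0, 0, 0], 0],
    [[0, 0, 0], 0],
    [[0, 0, 0], 0]
  ],
  "fingers": 255,
  "newtons": 90
}}

```text
time: 8.48
tcp_pos: [0.5936, 0.1149, 0.2137]
orientation: [-0.0, 0.976, -0.216, -0.001]
wrist_force: [0.9, 0.3, 6.3]
opening: 0.0389
finger_force: 90.7
```

```bash
python3 st.py
```

```text
t 8.48 q [ 5.200e-02  4.640e-01 -1.740e-01  9.340e-01  1.000e-03 -2.655e+00] tcp [0.5936 0.1149 0.2137] r 0.605 grasp [0.5934 0.115  0.0587]
x [ 0.907 -0.421 -0.002] y [-0.421 -0.907 -0.   ] z [-0.001  0.001 -1.   ] lean 0.1 u az -33.2 F [0.9 0.3 6.3] open 0.0389 90.7235312461853
```

Emit:
{"method": "arm_command", "body": {
  "series": [
    [[0, 0, -0.01], 0],
    [[0, 0, -0.02], 0],
    [[-0.005, 0, -0.03], 0],
    [[-0.012, 0, -0.03], 0],
    [[-0.02, -0.002, -0.03], 0],
    [[-0.026, -0.002, -0.03], 0],
    [[-0.028, -0.002, -0.03], 0],
    [[-0.032, -0.002, -0.025], 0],
    [[-0.036, -0.003, -0.02], 0],
    [[-0.039, -0.003, -0.01], 0]
  ]
}}

```text
time: 9.32
tcp_pos: [0.419, 0.2109, 0.4511]
orientation: [-0.001, 0.976, -0.216, -0.001]
wrist_force: [-0.3, 0.9, -3.5]
opening: 0.0387
finger_force: 90.8
```

Emit:
{"method": "arm_command", "body": {
  "series": [
    [[-0.041, -0.003, 0], 0],
    [[-0.041, -0.003, 0], 0],
    [[-0.041, -0.003, 0], 0],
    [[-0.041, -0.003, 0], 0],
    [[-0.041, -0.003, 0], 0],
    [[-0.041, -0.003, 0], 0],
    [[-0.041, -0.003, 0], 0],
    [[-0.041, -0.003, 0], 0],
    [[-0.041, -0.003, 0], 0],
    [[-0.041, -0.003, 0], 0]
  ]
}}

```text
time: 10.15
tcp_pos: [0.0589, 0.4104, 0.4508]
orientation: [-0.0, 0.976, -0.216, -0.002]
wrist_force: [1.7, 2.4, -2.7]
opening: 0.0388
finger_force: 90.8
```

Emit:
{"method": "arm_command", "body": {
  "series": [
    [[-0.041, -0.003, 0], 0],
    [[-0.041, -0.003, 0], 0],
    [[-0.041, -0.003, 0], 0],
    [[-0.041, -0.003, 0], 0],
    [[-0.041, -0.003, 0], 0],
    [[-0.041, -0.003, 0], 0],
    [[-0.038, -0.003, 0], 0],
    [[-0.033, -0.002, 0], 0],
    [[-0.028, -0.001, 0], 0],
    [[-0.023, 0, 0], 0]
  ]
}}

```text
time: 10.98
tcp_pos: [-0.2645, 0.5877, 0.4516]
orientation: [0.0, 0.977, -0.215, -0.002]
wrist_force: [-0.2, -0.2, -3.6]
opening: 0.0385
finger_force: 90.8
```

Emit:
{"method": "arm_command", "body": {
  "series": [
    [[-0.019, 0, 0], 0],
    [[-0.015, 0, 0], 0],
    [[-0.011, 0, 0], 2],
    [[-0.006, 0, 0], 4],
    [[0, 0, 0], 6],
    [[0, 0, 0], 7],
    [[0, 0, 0], 7],
    [[0, 0, 0], 7],
    [[0, 0, 0], 6],
    [[0, 0, 0], 4]
  ]
}}

```text
time: 11.82
tcp_pos: [-0.3084, 0.6087, 0.4524]
orientation: [0.001, 0.828, -0.561, -0.002]
wrist_force: [0.4, -0.1, -2.9]
opening: 0.0387
finger_force: 90.8
```

```bash
python3 st.py
```

```text
t 11.82 q [ 1.916  0.497  0.509  1.581  0.004 -0.034] tcp [-0.3084  0.6087  0.4524] r 0.682 grasp [-0.3092  0.6087  0.2974]
x [ 0.371 -0.929 -0.002] y [-0.929 -0.371  0.004] z [-0.005  0.    -1.   ] lean 0.3 u az -2.8 F [ 0.4 -0.1 -2.9] open 0.0387 90.82314491271973
```

Emit:
{"method": "arm_command", "body": {
  "series": [
    [[0, 0.004, -0.015], 0],
    [[0, 0.006, -0.03], 0],
    [[0, 0.006, -0.035], 0],
    [[0, 0.006, -0.035], 0],
    [[-0.015, 0.004, -0.035], 0],
    [[-0.019, 0, -0.036], 0],
    [[-0.019, 0, -0.036], 0],
    [[-0.019, 0, -0.036], 0],
    [[-0.019, 0, -0.036], 0],
    [[0, 0, 0], 0]
  ]
}}

```text
time: 12.65
tcp_pos: [-0.3163, 0.5874, 0.6396]
orientation: [-0.041, 0.827, -0.557, -0.07]
wrist_force: [0.3, -0.4, -1.9]
opening: 0.0387
finger_force: 92.4
```

```bash
python3 st.py
```

```text
t 12.65 q [ 1.937  0.537  1.077  1.949  0.013 -0.018] tcp [-0.3163  0.5874  0.6396] r 0.667 grasp [-0.327   0.61    0.4866]
x [ 0.37  -0.915 -0.161] y [-0.927 -0.376  0.01 ] z [-0.069  0.146 -0.987] lean 9.3 u az -64.5 F [ 0.3 -0.4 -1.9] open 0.0387 92.3831570148468
```

Emit:
{"method": "arm_command", "body": {
  "series": [
    [[-0.005, 0, -0.04], 0],
    [[-0.005, 0, -0.04], 0],
    [[-0.005, 0, -0.04], 0],
    [[-0.005, 0, -0.04], 0],
    [[0, 0, -0.041], 0],
    [[0, 0, -0.041], 0],
    [[0, 0, -0.041], 0],
    [[0, 0, -0.041], 0],
    [[0, 0, 0], 0],
    [[0, 0, 0], 0]
  ]
}}

```text
time: 13.48
tcp_pos: [-0.2466, 0.4422, 0.7769]
orientation: [-0.097, 0.815, -0.55, -0.155]
wrist_force: [0.8, -0.2, -3.8]
opening: 0.0389
finger_force: 92.3
```

```bash
python3 st.py
```

```text
t 13.48 q [ 1.906  0.252  0.996  1.949  0.029 -0.043] tcp [-0.2466  0.4422  0.7769] r 0.506 grasp [-0.2691  0.4931  0.6322]
x [ 0.348 -0.866 -0.359] y [-0.926 -0.377  0.012] z [-0.146  0.328 -0.933] lean 21.0 u az -66.1 F [ 0.8 -0.2 -3.8] open 0.0389 92.27179527282715
```

Emit:
{"method": "arm_command", "body": {
  "series": [
    [[-0.016, 0, -0.038], 0],
    [[-0.016, 0, -0.038], 0],
    [[-0.017, 0, -0.037], 0],
    [[-0.018, 0, -0.037], 0],
    [[-0.018, 0, -0.037], 0],
    [[-0.018, 0, -0.037], 0],
    [[0, 0, 0], 0],
    [[0, 0, 0], 0],
    [[0, 0, 0], 0],
    [[0, 0, 0], 0]
  ]
}}

```text
time: 14.32
tcp_pos: [-0.2205, 0.3891, 0.8473]
orientation: [-0.147, 0.798, -0.539, -0.227]
wrist_force: [-0.2, 0.4, -4.4]
opening: 0.039
finger_force: 92.3
```

```bash
python3 st.py
```

```text
t 14.32 q [ 1.886  0.181  1.104  1.948  0.045 -0.055] tcp [-0.2205  0.3891  0.8473] r 0.447 grasp [-0.252   0.4634  0.7149]
x [ 0.316 -0.794 -0.52 ] y [-0.927 -0.376  0.01 ] z [-0.203  0.479 -0.854] lean 31.3 u az -67.0 F [-0.2  0.4 -4.4] open 0.039 92.32665538787842
```

Emit:
{"method": "arm_command", "body": {
  "series": [
    [[0.009, -0.016, 0.004], 0],
    [[0.014, -0.024, 0.006], 0],
    [[0.019, -0.033, 0.0075], 0],
    [[0.019, -0.033, 0.0075], 0],
    [[0.019, -0.033, 0.0075], 0],
    [[0.019, -0.033, 0.0075], 0],
    [[0.019, -0.033, 0.0075], 0],
    [[0.019, -0.033, 0.0075], 0],
    [[0.019, -0.033, 0.0075], 0],
    [[0.019, -0.033, 0.0075], 0]
  ]
}}

```text
time: 15.15
tcp_pos: [0.1045, 0.3972, 0.6925]
orientation: [-0.147, 0.797, -0.539, -0.228]
wrist_force: [0.2, 1.0, -3.0]
opening: 0.0391
finger_force: 92.3
```

Emit:
{"method": "arm_command", "body": {
  "series": [
    [[0.019, -0.033, 0.0075], 0],
    [[0.019, -0.033, 0.0075], 0],
    [[0.019, -0.033, 0.0075], 0],
    [[0.019, -0.033, 0.0075], 0],
    [[0.019, -0.026, 0.004], 0],
    [[0.022, -0.018, 0], 0],
    [[0.026, -0.01, -0.004], 0],
    [[0.03, -0.004, -0.007], 0],
    [[0.034, -0.001, -0.008], 0],
    [[0.038, -0.001, -0.0094], 0]
  ]
}}

```text
time: 15.98
tcp_pos: [0.3576, 0.2773, 0.5578]
orientation: [-0.147, 0.798, -0.539, -0.228]
wrist_force: [1.2, 0.7, -3.3]
opening: 0.039
finger_force: 92.3
```

```bash
python3 st.py
```

```text
t 15.98 q [ 0.329  0.072  0.129  1.675  0.548 -1.638] tcp [0.3576 0.2773 0.5578] r 0.453 grasp [0.3257 0.3517 0.4257]
x [ 0.316 -0.792 -0.522] y [-0.926 -0.377  0.012] z [-0.206  0.48  -0.853] lean 31.5 u az -66.7 F [ 1.2  0.7 -3.3] open 0.039 92.30676412582397
```

Emit:
{"method": "arm_command", "body": {
  "series": [
    [[0.038, -0.001, -0.008], 0],
    [[0.038, -0.001, -0.008], 0],
    [[0.038, -0.001, -0.008], 0],
    [[0.038, -0.001, -0.008], 0],
    [[0.038, -0.001, -0.008], 0],
    [[0.038, -0.001, -0.008], 0],
    [[0.038, -0.001, -0.008], 0],
    [[0.038, -0.001, -0.008], 0],
    [[0.038, 0, -0.008], 0],
    [[0.038, 0, -0.008], 0]
  ]
}}

```text
time: 16.82
tcp_pos: [0.501, -0.0606, 0.4273]
orientation: [-0.147, 0.797, -0.539, -0.228]
wrist_force: [1.3, -0.1, -1.6]
opening: 0.0388
finger_force: 92.3
```

Emit:
{"method": "arm_command", "body": {
  "series": [
    [[0.037, 0, -0.008], 0],
    [[0.033, 0, -0.007], 0],
    [[0.027, 0, -0.006], 0],
    [[0.02, 0, -0.005], 0],
    [[0.013, 0, -0.003], 0],
    [[0.007, 0, -0.002], 0],
    [[0, 0, 0], 0],
    [[0, 0, 0], 0],
    [[0, 0, 0], 0],
    [[0, 0, 0], 0]
  ]
}}

```text
time: 17.65
tcp_pos: [0.5496, -0.1807, 0.385]
orientation: [-0.148, 0.798, -0.538, -0.227]
wrist_force: [1.3, -0.4, -3.2]
opening: 0.0387
finger_force: 92.3
```

```bash
python3 st.py
python3 - <<'E'
from h import *
s=snap("side");t=snap("top")
a=cv2.resize(s.im[60:300,180:420],(520,520)); b=cv2.resize(t.im[100:300,180:400],(270,245))
o=np.zeros((520,790,3),np.uint8);o[:,:520]=a;o[:245,520:]=b
cv2.imwrite("pics/p1.png",o)
E
```

```text
t 17.65 q [-0.529  0.476  0.233  1.784  0.317 -2.558] tcp [ 0.5496 -0.1807  0.385 ] r 0.579 grasp [ 0.518  -0.1063  0.2527]
x [ 0.317 -0.792 -0.522] y [-0.926 -0.377  0.009] z [-0.204  0.48  -0.853] lean 31.5 u az -67.0 F [ 1.3 -0.4 -3.2] open 0.0387 92.34416484832764
```

View pics/p1.png

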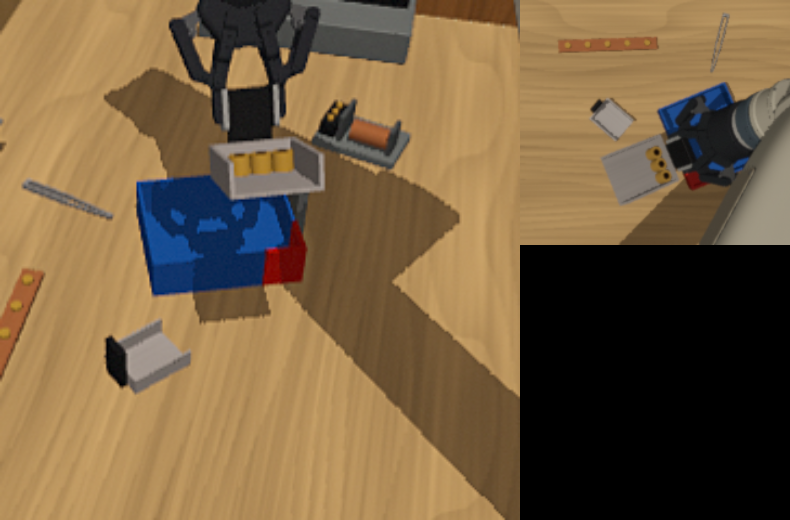

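The three sleeves lie against the closed wall of the tilted tray, at (260,162) in the picture, above the tote. Next I lower it and spin the tray so its open side faces downhill.

Emit:
{"method": "arm_command", "body": {
  "series": [
    [[0.017, -0.001, 0.024], 0],
    [[0.017, -0.001, 0.024], 0],
    [[0.017, -0.001, 0.024], 0],
    [[0, 0, 0], 4],
    [[0, 0, 0], 7],
    [[0, 0, 0], 7],
    [[0, 0, 0], 7],
    [[0, 0, 0], 7],
    [[0, 0, 0], 7],
    [[0, 0, 0], 7]
  ]
}}

```text
time: 18.58
tcp_pos: [0.554, -0.186, 0.2965]
orientation: [0.046, -0.521, 0.809, 0.267]
wrist_force: [-1.3, -0.2, -2.1]
opening: 0.0383
finger_force: 92.4
```

Emit:
{"method": "arm_command", "body": {
  "series": [
    [[0, 0, 0], 7],
    [[0, 0, 0], 7],
    [[0, 0, 0], 7],
    [[0, 0, 0], 7],
    [[0, 0, 0], 7],
    [[0, 0, 0], 7],
    [[0, 0, 0], 7],
    [[0, 0, 0], 7],
    [[0, 0, 0], 7],
    [[0, 0, 0], 7]
  ]
}}

```text
time: 19.42
tcp_pos: [0.5539, -0.186, 0.2965]
orientation: [-0.115, 0.037, 0.962, 0.245]
wrist_force: [0.0, 0.1, -3.2]
opening: 0.0387
finger_force: 92.4
```

Emit:
{"method": "arm_command", "body": {
  "series": [
    [[0, 0, 0], 7],
    [[0, 0, 0], 7],
    [[0, 0, 0], 7],
    [[0, 0, 0], 7],
    [[0, 0, 0], 7],
    [[0, 0, 0], 7],
    [[0, 0, 0], 7],
    [[0, 0, 0], 7],
    [[0, 0, 0], 4],
    [[0, 0, 0], 0]
  ]
}}

```text
time: 20.25
tcp_pos: [0.5539, -0.186, 0.2966]
orientation: [-0.222, 0.512, 0.815, 0.155]
wrist_force: [0.4, 0.6, -2.6]
opening: 0.0389
finger_force: 92.5
```

```bash
python3 st.py
python3 - <<'E'
from h import *
s=snap("side");t=snap("top")
a=cv2.resize(s.im[60:300,180:420],(520,520)); b=cv2.resize(t.im[100:300,180:400],(270,245))
o=np.zeros((520,790,3),np.uint8);o[:,:520]=a;o[:245,520:]=b
cv2.imwrite("pics/p2.png",o)
E
```

```text
t 20.25 q [-0.533  0.528  0.092  1.593  0.316  0.514] tcp [ 0.5539 -0.186   0.2966] r 0.584 grasp [ 0.5224 -0.1115  0.1644]
x [-0.377  0.765  0.521] y [0.903 0.428 0.025] z [-0.204  0.481 -0.853] lean 31.5 u az -67.0 F [ 0.4  0.6 -2.6] open 0.0389 92.47748494148254
```

View pics/p2.png

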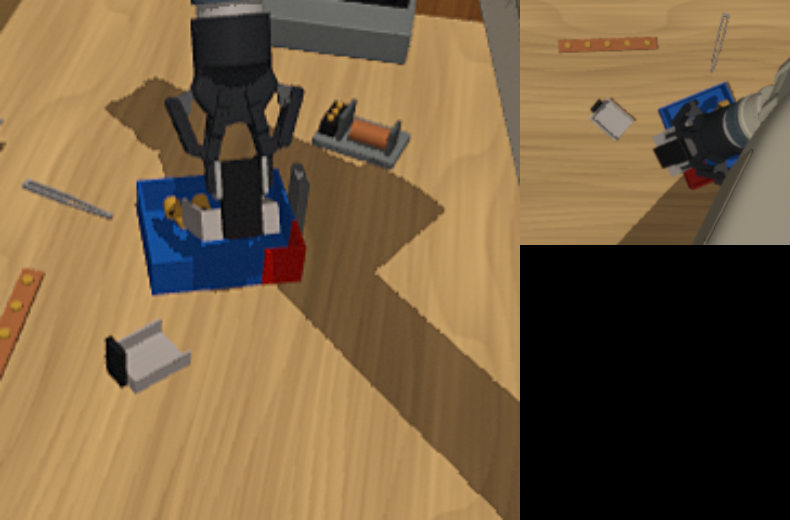

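Emit:
{"method": "arm_command", "body": {
  "series": [
    [[0, 0, 0], 3.5],
    [[0, 0, 0], 0],
    [[0, 0, 0], 0],
    [[0.01, 0, -0.017], 0],
    [[0.018, 0.001, -0.03], 0],
    [[0.02, 0.001, -0.034], 0],
    [[0.033, 0, -0.02], 0],
    [[0.033, 0, 0.02], 0],
    [[0.033, 0, 0.02], 0],
    [[0.033, 0, 0.02], 0]
  ]
}}

```text
time: 21.18
tcp_pos: [0.5052, -0.0625, 0.4254]
orientation: [-0.226, 0.534, 0.801, 0.149]
wrist_force: [0.2, 1.6, -2.0]
opening: 0.0387
finger_force: 92.6
```

```bash
python3 st.py
python3 - <<'E'
from h import *
s=snap("side");t=snap("top")
a=cv2.resize(s.im[60:300,180:420],(520,520)); b=cv2.resize(t.im[100:300,180:400],(270,245))
o=np.zeros((520,790,3),np.uint8);o[:,:520]=a;o[:245,520:]=b
cv2.imwrite("pics/p3.png",o)
E
```

```text
t 21.18 q [-0.379  0.318  0.092  1.75   0.381  0.719] tcp [ 0.5052 -0.0625  0.4254] r 0.509 grasp [0.4738 0.012  0.2931]
x [-0.326  0.788  0.522] y [ 0.923  0.384 -0.003] z [-0.203  0.481 -0.853] lean 31.5 u az -67.1 F [ 0.2  1.6 -2. ] open 0.0387 92.58479833602905
```

View pics/p3.png

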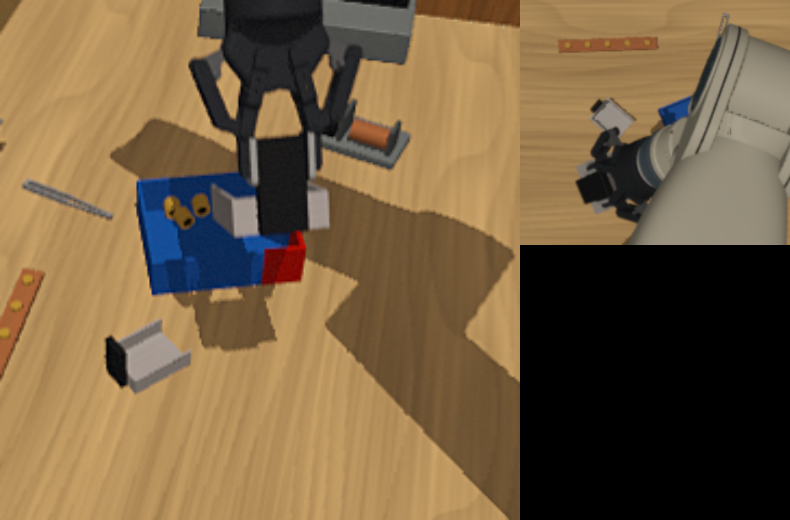

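All three sleeves lie in the tote at (172,207), (183,218) and (201,205), and the tray is empty. Now I set the tray down in the free spot.

Emit:
{"method": "arm_command", "body": {
  "series": [
    [[0.002, 0.007, 0.015], 0],
    [[0.004, 0.0135, 0.034], 0],
    [[0.004, 0.0135, 0.036], 0],
    [[0.004, 0.0135, 0.036], 0],
    [[0.004, 0.0135, 0.036], 0],
    [[0.004, 0.0135, 0.035], 0],
    [[0.0025, 0.0075, 0.025], 0],
    [[-0.002, 0, 0.008], 0],
    [[0, 0, 0], 0],
    [[0, 0, 0], 0]
  ]
}}

```text
time: 22.12
tcp_pos: [0.5287, 0.0934, 0.2449]
orientation: [-0.227, 0.535, 0.8, 0.149]
wrist_force: [-0.4, -0.1, -2.0]
opening: 0.0387
finger_force: 92.4
```

```bash
python3 st.py
```

```text
t 22.12 q [-0.088  0.423 -0.218  1.211  0.479  1.021] tcp [0.5287 0.0934 0.2449] r 0.537 grasp [0.497  0.1679 0.1127]
x [-0.325  0.788  0.522] y [ 0.923  0.384 -0.005] z [-0.204  0.481 -0.853] lean 31.5 u az -67.0 F [-0.4 -0.1 -2. ] open 0.0387 92.36563324928284
```

Emit:
{"method": "arm_command", "body": {
  "series": [
    [[-0.004, 0, 0.006], 0],
    [[0.004, 0, 0.01], 0],
    [[0.004, 0, 0.01], 0],
    [[0.0025, 0, 0.011], 0],
    [[0.0025, 0, 0.0115], 0],
    [[0, 0, 0.0105], 0],
    [[0, 0, 0.0105], 0],
    [[0, 0, 0], 0],
    [[0, 0, 0], 0],
    [[0, 0, 0], 0]
  ],
  "newtons": 20
}}

```text
time: 22.95
tcp_pos: [0.512, 0.1337, 0.191]
orientation: [-0.226, 0.535, 0.8, 0.15]
wrist_force: [-0.7, 1.5, 1.7]
opening: 0.0387
finger_force: 85.1
```

```bash
python3 st.py
python3 - <<'E'
from h import *
s=snap("side")
cv2.imwrite("pics/p4.png",cv2.resize(s.im[180:384,160:360],(600,600)))
E
```

```text
t 22.95 q [-0.015  0.454 -0.328  1.029  0.499  1.103] tcp [0.512  0.1337 0.191 ] r 0.529 grasp [0.4807 0.2084 0.0588]
x [-0.324  0.789  0.522] y [ 0.924  0.382 -0.003] z [-0.202  0.482 -0.853] lean 31.5 u az -67.3 F [-0.7  1.5  1.7] open 0.0387 85.11001467704773
```

View pics/p4.png

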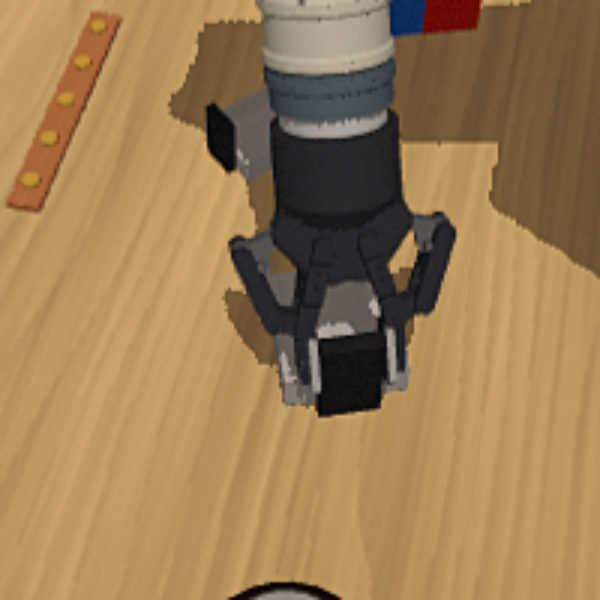

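The tray looks nearly flat, with its tab at (350,375). I'll release it and back off along the tool axis.

Emit:
{"method": "arm_command", "body": {
  "series": [
    [[0, 0, 0], 0],
    [[0, 0, 0], 0],
    [[0, 0, 0], 0],
    [[0, 0, 0], 0],
    [[0, 0, 0], 0],
    [[0, 0, -0.02], 0],
    [[0, 0, -0.035], 0],
    [[0, 0, -0.04], 0],
    [[0, 0, -0.04], 0],
    [[0, 0, -0.04], 0]
  ],
  "fingers": 0
}}

```text
time: 23.83
tcp_pos: [0.5471, 0.0495, 0.3408]
orientation: [-0.227, 0.535, 0.8, 0.149]
wrist_force: [2.3, -0.1, -0.5]
opening: 0.0851
finger_force: 0.0
```

```bash
python3 st.py
python3 - <<'E'
from h import *
s=snap("side")
cv2.imwrite("pics/p5.png",cv2.resize(s.im[100:340,180:380],(500,600)))
E
```

```text
t 23.83 q [-0.162  0.385 -0.016  1.487  0.457  0.943] tcp [0.5471 0.0495 0.3408] r 0.549 grasp [0.5154 0.124  0.2087]
x [-0.324  0.789  0.523] y [ 0.924  0.383 -0.006] z [-0.205  0.481 -0.853] lean 31.5 u az -66.9 F [ 2.3 -0.1 -0.5] open 0.0851 0.0
```

View pics/p5.png

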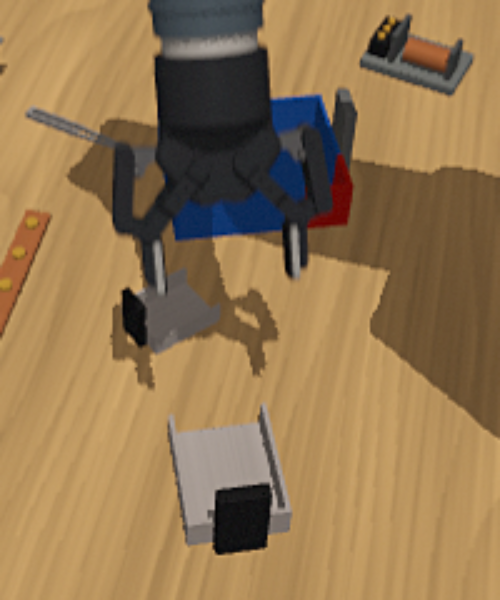

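The tray stands flat, upright and empty at (230,485), and the decoy and the tote are undisturbed. I've used all 10 picture views, so from here I'll check numerically.

Emit:
{"method": "arm_command", "body": {
  "series": [
    [[-0.0315, -0.017, -0.0195], 0],
    [[-0.0315, -0.017, -0.0195], 0],
    [[-0.0315, -0.017, -0.0195], 0],
    [[-0.0315, -0.017, -0.0195], 0],
    [[-0.0315, -0.017, -0.0195], 0],
    [[-0.0315, -0.017, -0.0195], 0],
    [[-0.0315, -0.017, -0.0195], 0],
    [[-0.0315, -0.017, -0.0195], 0],
    [[-0.0315, -0.017, -0.0195], 0],
    [[-0.0035, -0.001, 0], 0]
  ]
}}

```text
time: 24.72
tcp_pos: [0.5326, -0.3258, 0.3383]
orientation: [-0.227, 0.537, 0.799, 0.149]
wrist_force: [1.4, -0.1, 0.2]
opening: 0.0855
finger_force: 0.0
```

```bash
python3 st.py
python3 - <<'E'
from h import *
s=snap("side")
a=cv2.imread("pics/side0.png")
def red(im):
    m=cv2.inRange(im,(0,0,90),(60,60,255)); m[:, :290]=0;m[:130]=0;m[210:]=0
    ys,xs=np.nonzero(m); return len(xs),xs.mean(),ys.mean(),xs.min(),xs.max(),ys.max()
print(red(a),red(s.im))
d=np.abs(a.astype(int)-s.im).sum(2)[155:200,235:330]; print((d>60).mean())
E
```

```text
t 24.72 q [-0.727  0.599  0.325  1.801  0.227  0.398] tcp [ 0.5326 -0.3258  0.3383] r 0.624 grasp [ 0.5012 -0.2512  0.2061]
x [-0.32   0.791  0.522] y [ 0.926  0.378 -0.006] z [-0.202  0.481 -0.853] lean 31.4 u az -67.2 F [ 1.4 -0.1  0.2] open 0.0855 0.0
(333, np.float64(311.44444444444446), np.float64(180.37237237237238), np.int64(301), np.int64(321), np.int64(191)) (338, np.float64(311.2396449704142), np.float64(180.20118343195267), np.int64(301), np.int64(320), np.int64(190))
0.1616374269005848
```

Emit:
{"method": "arm_command", "body": {
  "series": [
    [[-0.0265, -0.015, 0], 0],
    [[0, 0, 0], 0],
    [[0, 0, 0.035], 0],
    [[0, 0, 0.035], 0],
    [[0, 0, 0.03], 0],
    [[0, 0, 0.02], 0],
    [[0, 0, 0.012], 0],
    [[0, 0, 0], 0],
    [[0, 0, 0], 0],
    [[0, 0, 0], 0]
  ]
}}

```text
time: 25.6
tcp_pos: [0.5019, -0.2826, 0.2143]
orientation: [-0.226, 0.535, 0.8, 0.149]
wrist_force: [0.2, 0.8, 0.3]
opening: 0.0857
finger_force: 0.0
```

```bash
python3 st.py
```

```text
t 25.6 q [-0.708  0.595 -0.016  1.46   0.234  0.411] tcp [ 0.5019 -0.2826  0.2143] r 0.576 grasp [ 0.4703 -0.2082  0.0821]
x [-0.325  0.789  0.521] y [ 0.924  0.383 -0.005] z [-0.203  0.48  -0.853] lean 31.4 u az -67.0 F [0.2 0.8 0.3] open 0.0857 0.0
```

Emit:
{"method": "arm_command", "body": {
  "series": [
    [[-0.006, -0.002, 0.001], 0],
    [[0, 0, 0], 0],
    [[0, 0, 0], 0],
    [[0, 0, 0], 0],
    [[0, 0, 0], 0],
    [[0, 0, 0], 0],
    [[0, 0, 0], 0],
    [[0, 0, 0], 0],
    [[0, 0, 0], 0],
    [[0, 0, 0], 0]
  ],
  "newtons": 110
}}

```text
time: 26.43
tcp_pos: [0.5013, -0.2877, 0.2094]
orientation: [-0.227, 0.535, 0.8, 0.149]
wrist_force: [0.2, -0.4, -0.3]
opening: 0.0851
finger_force: 0.0
```

Emit:
{"method": "arm_command", "body": {
  "series": [
    [[0, 0, 0], 0],
    [[0, 0, 0], 0],
    [[0, 0, 0], 0],
    [[0, 0, 0], 0],
    [[0, 0, 0], 0],
    [[0, 0, 0], 0],
    [[0, 0, 0], 0],
    [[0, 0, 0], 0],
    [[0, 0, 0], 0],
    [[0, 0, 0], 0]
  ],
  "fingers": 255
}}

```text
time: 27.27
tcp_pos: [0.5013, -0.2878, 0.2096]
orientation: [-0.227, 0.535, 0.8, 0.149]
wrist_force: [-1.2, -1.5, 4.7]
opening: 0.0112
finger_force: 107.4
```

```bash
python3 st.py
python3 - <<'E'
from rig import robot
import numpy as np
from scipy.spatial.transform import Rotation as R
s=robot.read_state(); M=R.from_quat(np.roll(s["orientation"],-1))
z=M.as_matrix()[:,2]; o=R.from_euler('z',22.5,degrees=True)
for a in(-120,-100,-90,-75,60,75,90):
    N=R.from_rotvec(np.radians(a)*z)*o
    up=N.inv().apply([0,0,1]); g=s["tcp_pos"]+.155*z
    C=[[x,y,zz] for x in(-84,84) for y in(-69,69) for zz in (0,50)]+[[-96,-20,0],[-96,20,0]]
    W=N.apply(np.array(C)/1e3-[-.09,0,.078])+g
    print(a,"low(obj)",-up.round(2),"tilt",np.degrees(np.arccos(up[2])).round(1),"minz rel grasp",(W[:,2].min()-g[2]).round(3),"xy",(W[:,:2].min(0)).round(2),W[:,:2].max(0).round(2))
E
```

```text
t 27.27 q [-0.715  0.603 -0.014  1.456  0.231  0.405] tcp [ 0.5013 -0.2878  0.2096] r 0.578 grasp [ 0.4697 -0.2133  0.0774]
x [-0.324  0.789  0.522] y [ 0.924  0.383 -0.005] z [-0.204  0.481 -0.853] lean 31.5 u az -67.0 F [-1.2 -1.5  4.7] open 0.0112 107.35166072845459
-120 low(obj) [-0.46  0.66 -0.59] tilt 53.8 minz rel grasp -0.089 xy [ 0.3  -0.21] [ 0.52 -0.04]
-100 low(obj) [-0.52  0.52 -0.68] tilt 47.2 minz rel grasp -0.086 xy [ 0.34 -0.2 ] [ 0.55 -0.02]
-90 low(obj) [-0.53  0.44 -0.73] tilt 43.3 minz rel grasp -0.084 xy [ 0.36 -0.2 ] [ 0.55 -0.02]
-75 low(obj) [-0.51  0.33 -0.8 ] tilt 37.1 minz rel grasp -0.082 xy [ 0.4 -0.2] [ 0.56 -0.02]
60 low(obj) [ 0.45  0.23 -0.86] tilt 30.3 minz rel grasp -0.161 xy [ 0.4  -0.36] [ 0.62 -0.15]
75 low(obj) [ 0.5   0.33 -0.8 ] tilt 37.1 minz rel grasp -0.173 xy [ 0.39 -0.38] [ 0.59 -0.16]
90 low(obj) [ 0.52  0.45 -0.73] tilt 43.3 minz rel grasp -0.178 xy [ 0.37 -0.38] [ 0.56 -0.16]
```

Emit:
{"method": "arm_command", "body": {
  "series": [
    [[0.004, 0, -0.006], 0],
    [[0.008, 0, -0.013], 0],
    [[0.012, 0, -0.02], 0],
    [[0.014, 0, -0.023], 0],
    [[0.014, 0, -0.023], 0],
    [[0.01, 0, -0.016], 0],
    [[0.006, 0, -0.01], 0],
    [[0.002, 0, -0.003], 0],
    [[0, 0, 0], 0],
    [[0, 0, 0], 0]
  ]
}}

```text
time: 28.1
tcp_pos: [0.5018, -0.2872, 0.3424]
orientation: [-0.228, 0.535, 0.8, 0.149]
wrist_force: [-0.6, 0.2, -3.0]
opening: 0.011
finger_force: 107.2
```

Emit:
{"method": "arm_command", "body": {
  "series": [
    [[0, 0, 0], -3],
    [[0, 0, 0], -6],
    [[0, 0, 0], -7],
    [[0, 0, 0], -7],
    [[0, 0, 0], -7],
    [[0, 0, 0], -7],
    [[0, 0, 0], -7],
    [[0, 0, 0], -7],
    [[0, 0, 0], -7],
    [[0, 0, 0], -7]
  ]
}}

```text
time: 28.93
tcp_pos: [0.5019, -0.2873, 0.3417]
orientation: [-0.112, 0.019, 0.962, 0.248]
wrist_force: [0.5, 0.5, -3.8]
opening: 0.0109
finger_force: 107.7
```

Emit:
{"method": "arm_command", "body": {
  "series": [
    [[0, 0, 0], -7],
    [[0, 0, 0], -7],
    [[0, 0, 0], -7],
    [[0, 0, 0], -6],
    [[0, 0, 0], -4],
    [[0, 0, 0], 0],
    [[0, 0, 0], 0],
    [[0, 0, 0], 0],
    [[0, 0, 0], 0],
    [[0, 0, 0], 0]
  ]
}}

```text
time: 29.77
tcp_pos: [0.5019, -0.2873, 0.343]
orientation: [-0.042, -0.236, 0.933, 0.268]
wrist_force: [0.0, -0.1, -3.4]
opening: 0.0108
finger_force: 108.5
```

```bash
python3 st.py
python3 - <<'E'
from h import *
from rig import robot
from scipy.spatial.transform import Rotation as R
st=robot.read_state();M=R.from_quat(np.roll(st["orientation"],-1)).as_matrix()
# pre-lift tool axes vs tote yaw 22.5 -> tote rotation in tool frame
x0=np.array([-.324,.789,.522]);y0=np.array([.924,.383,-.005]);M0=np.c_[x0,y0,np.cross(x0,y0)]
O=M@M0.T@R.from_euler('z',22.5,degrees=True).as_matrix()
g=st["tcp_pos"]+.155*M[:,2]
P=lambda x,y,z:g+O@(np.array([x,y,z])/1e3-[-.09,0,.077])
for n in("side","top"):
    c=snap(n);im=c.im;cv2.imwrite(f"pics/f_{n}.png",im)
    h=cv2.cvtColor(im,cv2.COLOR_BGR2HSV)
    brass=cv2.inRange(h,(12,150,60),(28,255,255));red=cv2.inRange(im,(0,0,70),(60,60,255));blue=cv2.inRange(im,(70,20,0),(255,110,60))
    F=np.array([P(-80,65,4),P(-80,-65,4),P(80,65,4),P(80,-65,4),P(-84,69,50),P(-40,69,50),P(-84,29,50),P(84,-69,50)])
    print(n,"pred corners red floor,-x-y,+x+y,+x-y, red rim..",c.px(F).round().astype(int).tolist())
    for nm,m in(("brass",brass),("red",red),("blue",blue)):
        k,_,S,C=cv2.connectedComponentsWithStats(m)
        print(nm,[(S[i].tolist(),C[i].round().tolist()) for i in range(1,k) if S[i,4]>25][:10])
print("red corner floor z",P(-84,69,0),"other", P(84,69,0)[2],P(-84,-69,0)[2],P(-96,20,0)[2])
E
```

```text
t 29.77 q [-0.714  0.514  0.184  1.744  0.232 -1.269] tcp [ 0.5019 -0.2873  0.343 ] r 0.578 grasp [ 0.4703 -0.2128  0.2108]
x [-0.885 -0.462 -0.049] y [-0.418  0.745  0.52 ] z [-0.204  0.481 -0.853] lean 31.5 u az -67.0 F [ 0.  -0.1 -3.4] open 0.0108 108.4861171245575
side pred corners red floor,-x-y,+x+y,+x-y, red rim.. [[335, 143], [285, 118], [368, 155], [312, 125], [345, 125], [354, 127], [330, 117], [322, 101]]
brass [([285, 0, 21, 27, 439], [294.0, 13.0]), ([337, 0, 70, 71, 3148], [375.0, 29.0]), ([227, 4, 10, 8, 26], [233.0, 7.0]), ([275, 16, 9, 10, 26], [279.0, 20.0]), ([166, 57, 5, 20, 27], [168.0, 67.0]), ([181, 185, 19, 29, 122], [190.0, 197.0]), ([179, 210, 6, 7, 36], [182.0, 213.0]), ([173, 218, 12, 13, 69], [178.0, 224.0]), ([165, 231, 16, 19, 91], [172.0, 239.0])]
red [([265, 0, 19, 54, 289], [274.0, 29.0]), ([287, 0, 12, 27, 81], [293.0, 16.0]), ([337, 0, 17, 30, 261], [345.0, 12.0]), ([357, 0, 29, 38, 434], [373.0, 15.0]), ([372, 0, 26, 67, 266], [387.0, 27.0]), ([391, 24, 11, 37, 106], [397.0, 42.0]), ([376, 28, 8, 27, 47], [380.0, 40.0]), ([395, 41, 12, 29, 151], [401.0, 58.0])]
blue [([282, 98, 98, 60, 2653], [331.0, 125.0])]
top pred corners red floor,-x-y,+x+y,+x-y, red rim.. [[333, 265], [328, 211], [280, 303], [271, 247], [352, 273], [338, 283], [351, 257], [287, 254]]
brass [([246, 131, 27, 10, 169], [260.0, 135.0]), ([276, 130, 16, 10, 99], [284.0, 135.0]), ([211, 132, 34, 11, 195], [226.0, 137.0]), ([328, 244, 13, 26, 227], [334.0, 257.0])]
red [([319, 251, 35, 33, 658], [337.0, 267.0])]
blue [([269, 209, 82, 106, 4054], [306.0, 251.0])]
red corner floor z [ 0.43028675 -0.16771653  0.12656532] other 0.2145968622314022 0.1937165848498341 0.1441209157753176
```

```bash
cat > chk.py <<'E'
from h import *
from rig import robot
from scipy.spatial.transform import Rotation as R
st=robot.read_state();M=R.from_quat(np.roll(st["orientation"],-1)).as_matrix()
x0=np.array([-.324,.789,.522]);y0=np.array([.924,.383,-.005]);M0=np.c_[x0,y0,np.cross(x0,y0)]
O=M@M0.T@R.from_euler('z',22.5,degrees=True).as_matrix()
g=st["tcp_pos"]+.155*M[:,2]; o=g+O@np.array([.09,0,-.077])
c=snap("top"); L=c.im[200:310,260:360]
h=cv2.cvtColor(L,cv2.COLOR_BGR2HSV)
G=np.full((14,17),'.')
def tote(u,v,zz):
    r=O.T@c.ray(u,v);p=O.T@(c.c-o); return p+r*(zz-p[2])/r[2]
for zz in(.004,.022):
    pts=[]
    for v in range(240,280):
        for u in range(318,350):
            H,S,V=h[v-200,u-260]
            if 10<=H<=30 and S>110 and V>30: pts.append(tote(u,v,zz)[:2])
    pts=np.array(pts); print(zz,len(pts),"x",pts[:,0].min().round(3),pts[:,0].max().round(3),"y",pts[:,1].min().round(3),pts[:,1].max().round(3))
for v in range(236,276):
    print(v,''.join('B' if 10<=H<=30 and S>110 and V>30 else 'r' if (H<10 or H>170) and S>120 else 'b' if 100<H<130 else '.' for H,S,V in h[v-200,58:95]))
E
python3 chk.py; python3 st.py | head -1
```

```text
0.004 275 x -0.127 -0.065 y 0.008 0.129
0.022 275 x -0.106 -0.047 y -0.008 0.109
236 bbbbbbbbbbbbbbbbbbbbbbbbbbbbbbbbb....
237 bbbbbbbbbbbbbbbbbbbbbbbbbbbbbbbbb....
238 bbbbbbbbbbbbbbbbbbbbbbbbbbbbbbbbb....
239 bbbbbbbbbbbbbbbbbbbbbbbbbbbbbbbbb....
240 bbbbbbbbbbbbbbbbbbbbbbbbbbbbbbbbb....
241 bbbbbbbbbbbbbbbbbbbbbbbbbbbbbbbbb....
242 bbbbbbbbbbbbbbbbbbbbbbbbbbbbbbbbbb...
243 bbbbbbbbbbb..BBBB..bbbbbbbbbbbbbbb...
244 bbbbbbbbbb.BBBBBBBB.bbbbbbbbbbbbb....
245 bbbbbbbbbbBBBB..BBB.bbbbbbbbbbbbbb...
246 bbbbbbbbbbBBBBBBBBB.bbbbbbbbbbbbbb...
247 bbbbbbbbbbBBBBBBBBBBbbbbbbbbbbbbbb...
248 bbbbbbbbbb.BBBBBBBBBbbbbbbbbbbbbbb...
249 bbbbbbbbbb.BBBBBBBBBbbbbbbbbbbbbbb...
250 bbbbbbbbbb.BBBBBBBBB.bbbbbbbbbbbbb...
251 bbbbbbbb..rBBBBBBBBBr...bbbbbbbbbb...
252 bbbbbbb.rrBBBBBBBBBBBrrr..bbbbbbbb...
253 bbbbb..rrrBBBBBBBBBBBBrrrr..bbbbb....
254 bbbb.rrrrrBBBBBBBBBBBBrrrrrrr..bb.BB.
255 bb..rrrrrrBBBBBBBBBBBBrrrrrrrrr..rrBB
256 b.rrrrrrrrBBBBBBBBBBBBrrrrrrrrrrrrrBB
257 brrrrrrrrrBBBBBBBBBBBBrrrrrrrrrrrrrBB
258 brrrrrrrrrBBBrBBBBBBBBrrrrrrrrrrrrrBB
259 brrrrrrrrrrBB.BBBBBBBrrrrrrrrrrrrrrBB
260 b.rrrrrrrrrBBBBBBBBBBBrrrrrrrrrrrrrBB
261 b.rrrrrrrrrrBBBBBBBBBBrrrrrrrrrrrrrBB
262 b.rrrrrrrrrBBBBBBBBBBBBrrrrrrrrrrrrBB
263 b.rrrrrrrrrBBBBBBBBBBBBrrrrrrrrrrrrBB
264 b.rrrrrrrrrBBBBBBBBBBBBrrrrrrrrrrrrBB
265 b.rrrrrrrrrBBr.BBBBBBBBrrrrrrrrrrrrBB
266 bbrrrrrrrrrBB..BBBBBBBrrrrrrrrrrrrrBB
267 bbrrrrrrrrrrBB.BBBBBBrrrrrrrrrrrrrrBB
268 bbrrrrrrrrrrBBBBBBBBrrrrrrrrrrrrrrrrB
269 bb.rrrrrrrrrrBBBBBrrrrrrrrrrrrrrrrrrB
270 bb.rrrrrrrrrrrrBBrrrrrrrrrrrrrrrrrrrB
271 bb.rrrrrrrrrrrrrrrrrrrrrrrrrrrrrrrrrB
272 bb.rrrrrrrrrrrrrrrrrrrrrrrrrrrrrrrrrB
273 bb.rrrrrrrrrrrrrrrrrrrrrrrrrrrrrrrrBB
274 bbb...rrrrrrrrrrrrrrrrrrrrrrrrrrrrBBB
275 bbbbbb..rrrrrrrrrrrrrrrrrrrrrrrrrBBBB
t 29.92 q [-0.714  0.514  0.185  1.744  0.232 -1.269] tcp [ 0.5019 -0.2873  0.3432] r 0.578 grasp [ 0.4702 -0.2128  0.211 ]
```

The sleeves are in the red corner, but they stand as a row along the -x wall and the third is half outside the red. I'll tilt further toward +y and jog the tote lightly so they bunch up.

Emit:
{"method": "arm_command", "body": {
  "series": [
    [[0, 0, 0], -4],
    [[0, 0, 0], -6],
    [[0, 0, 0], -7],
    [[0, 0, 0], -7],
    [[0, 0, 0], -7],
    [[0, 0, 0], -7],
    [[0, 0, 0], -7],
    [[0, 0, 0], -7],
    [[0, 0, 0], -7],
    [[0, 0, 0], -5]
  ]
}}

```text
time: 30.75
tcp_pos: [0.5019, -0.2873, 0.3432]
orientation: [-0.108, 0.697, -0.664, -0.249]
wrist_force: [-0.2, 1.2, -3.4]
opening: 0.0105
finger_force: 108.5
```

Emit:
{"method": "arm_command", "body": {
  "series": [
    [[0, 0, 0], 0],
    [[0, 0.015, 0], 0],
    [[0, 0.03, 0], 0],
    [[0, -0.03, 0], 0],
    [[0, -0.015, 0], 0],
    [[0, 0, 0], 0],
    [[0, 0, 0], 0],
    [[0, 0, 0], 4],
    [[0, 0, 0], 6],
    [[0, 0, 0], 7]
  ]
}}

```text
time: 31.58
tcp_pos: [0.5014, -0.2873, 0.3434]
orientation: [0.068, -0.586, 0.763, 0.263]
wrist_force: [-0.3, -0.8, -2.2]
opening: 0.0101
finger_force: 109.0
```

Emit:
{"method": "arm_command", "body": {
  "series": [
    [[0, 0, 0], 7],
    [[0, 0, 0], 7],
    [[0, 0, 0], 7],
    [[0, 0, 0], 7],
    [[0, 0, 0], 7],
    [[0, 0, 0], 7],
    [[0, 0, 0], 5],
    [[0, 0, 0], 0],
    [[0, 0, 0], 0],
    [[0, 0, 0], 0]
  ]
}}

```text
time: 32.42
tcp_pos: [0.5016, -0.2874, 0.3433]
orientation: [-0.041, -0.237, 0.933, 0.268]
wrist_force: [-0.0, -0.3, -4.1]
opening: 0.0107
finger_force: 109.0
```

```bash
python3 st.py; python3 chk.py
```

```text
t 32.42 q [-0.714  0.514  0.184  1.745  0.232 -1.272] tcp [ 0.5016 -0.2874  0.3433] r 0.578 grasp [ 0.47   -0.2128  0.2111]
x [-0.884 -0.465 -0.05 ] y [-0.42   0.744  0.52 ] z [-0.204  0.481 -0.853] lean 31.5 u az -67.0 F [-0.  -0.3 -4.1] open 0.0107 108.96345019340515
0.004 247 x -0.126 -0.03 y 0.048 0.129
0.022 247 x -0.106 -0.012 y 0.03 0.109
236 bbbbbbbbbbbbbbbbbbbbbbbbbbbbbbbbb....
237 bbbbbbbbbbbbbbbbbbbbbbbbbbbbbbbbb....
238 bbbbbbbbbbbbbbbbbbbbbbbbbbbbbbbbb....
239 bbbbbbbbbbbbbbbbbbbbbbbbbbbbbbbbb....
240 bbbbbbbbbbbbbbbbbbbbbbbbbbbbbbbbb....
241 bbbbbbbbbbbbbbbbbbbbbbbbbbbbbbbbb....
242 bbbbbbbbbbbbbbbbbbbbbbbbbbbbbbbbbb...
243 bbbbbbbbbbbbbbbbbbbbbbbbbbbbbbbbbb...
244 bbbbbbbbbbbbbbbbbbbbbbbbbbbbbbbbbb...
245 bbbbbbbbbbbbbbbbbbbbbbbbbbbbbbbbbb...
246 bbbbbbbbbbbbbbbbbbbbbbbbbbbbbbbbbb...
247 bbbbbbbbbbbbbb.bbbbbbbbbbbbbbbbbbb...
248 bbbbbbbbbbbbb.r.bbbbbbbbbbbbbbbbbb...
249 bbbbbbbbbbb..rrr..bbbbbbbbbbbbbbbb...
250 bbbbbbbbbb.rrrrrrrr.bbbbbbbbbbbbbb..b
251 bbbbbbbbb.rrrrrrrrrr...bbbbbbbbbbb...
252 bbbbbbb.rrrrrrrrrrrrrrrr..bbbbbbbb...
253 bbbbbb.rrrrrrrrrrrrrrrrrrr..bbbbb.
[... 227 characters left out ...]
rrrrrBBBBBrrrrrrrrrrrrrrrrBB
260 b.rrrrrrrrrrrBBBBBBBBrrrrrrrrrrrrrrBB
261 b.rrrrrrrrrrBBB.r.BBBrrrrrrrrrrrrrrBB
262 b.rrrrrrrrrBBBBBBBBBBrrrrrrrrrrrrrrBB
263 b.rrrrrrrrBBBBBBBBBBBrrrrrrrrrrrrrrBB
264 b.rrrrrrBBBBBBBBBBBBBBrrrrrrrrrrrrrBB
265 bbrrrrrBBBBBBBBBBBBBBBrrrrrrrrrrrrrBB
266 bbrrrrBBBBBBBBBBBBBBBBrrrrrrrrrrrrrBB
267 bbrrBBBBBBBBBBBBBBBBBBrrrrrrrrrrrrrBB
268 bbrBBBBBBBBBBBBBBBBBBBrrrrrrrrrrrrrrB
269 b.BBBBBBBBBBBBBBBBBBBrrrrrrrrrrrrrrrB
270 .BBBBBBBBBBBBBBBBBBBrrrrrrrrrrrrrrrrB
271 BBBBBBBBBBBBBBBBBrrrrrrrrrrrrrrrrrrrB
272 BBBBBBBBBBBBBBBrrrrrrrrrrrrrrrrrrrrrB
273 BBBBBBBBBBBBBrrrrrrrrrrrrrrrrrrrrrrBB
274 Br.BBBBBBBBBrrrrrrrrrrrrrrrrrrrrrrBBB
275 B..BBBBBBBrrrrrrrrrrrrrrrrrrrrrrrBBBB
```

Emit:
{"method": "arm_command", "body": {
  "series": [
    [[0, 0, 0], 4],
    [[0, 0, 0], 7],
    [[0, 0, 0], 7],
    [[0, 0, 0], 7],
    [[0, 0, 0], 7],
    [[0, 0, 0], 7],
    [[0, 0, 0], 7],
    [[0, 0, 0], 6],
    [[0, 0, 0], 3],
    [[0, 0, 0], 0]
  ]
}}

```text
time: 33.3
tcp_pos: [0.5018, -0.2873, 0.3432]
orientation: [-0.161, 0.222, 0.937, 0.219]
wrist_force: [0.9, -0.4, -3.1]
opening: 0.0109
finger_force: 108.9
```

Emit:
{"method": "arm_command", "body": {
  "series": [
    [[-0.013, 0, -0.008], 0],
    [[-0.024, 0, -0.0145], 0],
    [[-0.0325, 0, -0.02], 0],
    [[-0.035, 0, -0.0215], 0],
    [[0.008, 0, 0.005], 0],
    [[0, 0, 0], -5],
    [[0, 0, 0], -7],
    [[0, 0, 0], -7],
    [[0, 0, 0], -7],
    [[0, 0, 0], -7]
  ]
}}

```text
time: 34.13
tcp_pos: [0.5924, -0.346, 0.3509]
orientation: [-0.088, -0.058, 0.961, 0.254]
wrist_force: [0.6, -0.4, -2.1]
opening: 0.0109
finger_force: 108.9
```

Emit:
{"method": "arm_command", "body": {
  "series": [
    [[0, 0, 0], -7],
    [[0, 0, 0], -7],
    [[0, 0, 0], -5],
    [[0, 0, 0], -3],
    [[0, 0, 0], 0],
    [[0, 0, 0], 0],
    [[0, 0, 0], 0],
    [[0, 0, 0], 0],
    [[0, 0, 0], 0],
    [[0, 0, 0], 0]
  ]
}}

```text
time: 34.97
tcp_pos: [0.5924, -0.3459, 0.3512]
orientation: [-0.039, -0.236, 0.934, 0.266]
wrist_force: [-0.1, 0.1, -3.4]
opening: 0.0109
finger_force: 109.1
```

```bash
python3 st.py
cat > chk2.py <<'E'
from h import *
from rig import robot
from scipy.spatial.transform import Rotation as R
st=robot.read_state();M=R.from_quat(np.roll(st["orientation"],-1)).as_matrix()
x0=np.array([-.324,.789,.522]);y0=np.array([.924,.383,-.005]);M0=np.c_[x0,y0,np.cross(x0,y0)]
O=M@M0.T@R.from_euler('z',22.5,degrees=True).as_matrix()
g=st["tcp_pos"]+.155*M[:,2]; o=g+O@np.array([.09,0,-.077])
c=snap("top"); h=cv2.cvtColor(c.im,cv2.COLOR_BGR2HSV).astype(int)
# rectified map of the tote at sleeve-top height, 4 mm cells, rows y from +80 down, cols x from -110
xs=np.arange(-.110,.09,.004); ys=np.arange(.080,-.075,-.005)
for y in ys:
    p=c.px(np.array([o+O@np.array([x,y,.022]) for x in xs])).round().astype(int)
    r=''
    for u,v in p:
        if not(0<=u<512 and 0<=v<384): r+=' ';continue
        H,S,V=h[v,u]; r+='B' if 10<=H<=30 and S>110 else 'r' if (H<10 or H>170) and S>120 else 'b' if 100<H<130 and S>100 else '.'
    print("%4d"%round(y*1000),r)
print("tilt",np.degrees(np.arccos(O[2,2])),"lowdir",-O[2].round(2),"min z",min((o+O@np.array(k))[2] for k in([-.084,.069,0],[.084,.069,0],[-.084,-.069,0],[-.096,.02,0])))
E
python3 chk2.py
```

```text
t 34.97 q [-0.694  0.712  0.575  1.926  0.243 -1.25 ] tcp [ 0.5924 -0.3459  0.3512] r 0.686 grasp [ 0.5615 -0.2718  0.2186]
x [-0.886 -0.461 -0.052] y [-0.42   0.747  0.515] z [-0.199  0.478 -0.856] lean 31.2 u az -67.4 F [-0.1  0.1 -3.4] open 0.0109 109.07203316688538
  80 rrrrrrrrrrrr.bbbbbbbbbbbbb........................
  75 rrrrrrrrrrrrrr.bbbbbbbbbbbb.......................
  70 rrrrrrrrrrrrrrrr.bbbbbbbbbbbb.....................
  65 rrrrrrrrrBBrrrrrr.bbbbbbbbbbbb....................
  60 rrrrrrrrBBBBBBrrrr..bbbbbbbbbbb..............b...b
  55 rrrrrrrrBBBBBBBBrrrrrbbbbbbbbbbb.bb....bb.bbbbbbbb
  50 rrrrrrrrrBBBBBBBBrrrrr.bbbbbbbbbbbbbbbbbbbbbbbbbbb
  45 rrrrrrrrrBBBBBBBrrrrrrrrbbbbbbbbbbbbbbbbbbbbbbbbbb
  40 b.rrrrrBBBBBBBBBrrrrrrrrbbbbbbbbbbbbbbbbbbbbbbbbbb
  35 bbb.rrrBBBBBBBBBBrrrrrr.bbbbbbbbbbbbbbbbbbbbbbbbbb
  30 bbbbbrrrBBBBBBBBBrrrrrr.bbbbbbbbbbbbbbbbbbbbbbbbbb
  25 bbbbbbbrBBBBBBBBBBrrrrrrbbbbbbbbbbbbbbbbbbbbbbbbbb
  20 bbbbbbbb.BBBBBBBBrrrrrrrbbbbbbbbbbbbbbbbbbbbbbbbbb
  15 bbbbbbbb.BBBBBBBBrrrrrrrbbbbbbbbbbbbbbbbbbbbbbbbbb
  10 bbbbbbbb.BBBBBBBrrrrrrrrbbbbbbbbbbbbbbbbb
[... 281 characters left out ...]
bbbbbbbb
 -20 bbbbbbbbbbbbbbbbbbbbbbbbbbbbbbbbbbbbbbbbbbbbbbbbbb
 -25 bbbbbbbbbbbbbbbbbbbbbbbbbbbbbbbbbbbbbbbbbbbbbbbbbb
 -30 bbbbbbbbbbbbbbbbbbbbbbbbbbbbbbbbbbbbbbbbbbbbbbbbbb
 -35 bbbbbbbbbbbbbbbbbbbbbbbbbbbbbbbbbbbbbbbbbbbbbbbbbb
 -40 bbbbbbbbbbbbbbbbbbbbbbbbbbbbbbbbbbbbbbbbbbbbbbbbbb
 -45 bbbbbbbbbbbbbbbbbbbbbbbbbbbbbbbbbbbbbbbbbbbbbbbbbb
 -50 bbbbbbbbbbbbbbbbbbbbbbbbbbbbbbbbbbbbbbbbbbbbbbbbbb
 -55 bbbbbbbbbbbbbbbbbbbbbbbbbbbbbbbbbbbbbbbbbbbbbbbbbb
 -60 B.bbbbbbbbbbbbbbbbbbbbbbbbbbbbbbbbbbbbbbbbbbbbbbbb
 -65 BBBB.bbbbbbbbbbbbbbbbbbbbbbbbbbbbbbbbbbbbbbbbbbbbb
 -70 BBBBB..bbbbbbbbbbbbbbbbbbbbbbbbbbbbbbbbbbbbbbbbbbb
tilt 45.54558935023107 lowdir [-0.52  0.49 -0.7 ] min z 0.13396341915369242
```

Run:
```python
from rig import robot
print(robot.sign_off())
```

```text
the job is handed in; nothing more can be done
None
```

The job is handed in: the tray is empty and back upright on the desk, and the gripper holds the tote about 13 cm up, tilted about 45° with the three sleeves in a row along the -x wall from the red corner, though by my measurements the third reaches partly past the red paint (two tries to bunch them tighter only gave another row).

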